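# Slide the can carrier across to the marking head

### The arm

A 6-joint arm with a two-finger parallel gripper is mounted at the origin on the work surface. World frame = base frame: x ahead of the robot, y to its left, z up, the work surface at z = 0. Lengths are in mm, angles in rad, forces in N, time in s.
With the tool pointing down it reaches from about 350 to 925 mm from the base axis. Payload 6.4 kg.
Tool frame: the origin (TCP) lies between the finger pads; the fingertips stand 8 mm ahead of it and the grasp point (between the pads) lies 11 mm behind it; z points along the fingers, y is the direction in which the jaws open and shut (so a half turn about z gives the same grasp; the last joint's range is limited). The gripper opens to 94 mm and grips with 3 to 60 N. Pads are 16 mm wide; open, the fingers measure 119 mm over their backs; the gripper's body (75 mm by 177 mm) begins 78 mm behind the grasp point.
Start: joints at [-1.39, 0.245, 1.558, -0, 1.339, -0.174], TCP at [225.817, -609.525, 213.455] pointing down, gripper open.
Joint ranges: [-3.13, 3.13], [-1.02, 2.26], [0.13, 2.54], [-0.95, 4.09], [0.21, 2.88], [-2.74, 2.74]. Speed limits (rad/s): [2.57, 2.57, 3.14, 3.14, 3.14, 3.14].

### API

Orientations are given as a unit quaternion [w, x, y, z].
In Python, from plant import observe, eyes, manip gives the robot as it stands.
- The arm moves only by the tool servo_tool, never from a script. Its argument "increments" is a list of rows, each a list of 7 numbers: the shift along the tool's x, y, z in cm, then the turn, a rotation vector about the tool's x, y, z in degrees, then the closure, from 0 (fully open) to 1 (shut). A call has 1 to 5 rows; each row is the pose to reach, as a shift and turn from the pose measured when the call began, along the tool's axes at that moment; what a row does not reach only later rows make up. A row lasts 1/12 s, in which the tool goes at most 41.7 mm and 7.16 degrees, less where a joint would pass 70% of its speed; a pose out of reach is approached as far as the arm can. A call with a gripper value outside its range is refused whole. The fingers move at their own pace and stop on an object; the grip force is fixed at half the most. Time passes only in rows, so rows that repeat a pose let the fingers close. It gives the time, the measured TCP pose, the force and the opening at its end, in the units of the state.
- observe(): the state, without advancing time (a new reading comes with each control period).
- eyes.capture(name): name is "side" or "top"; returns a dict with "color" (480x640x3 uint8, red, green, blue), "range_z" (480x640 float32, mm along the optical axis (not along the pixel's ray), 0 where there is no reading), "vfov" (degrees; the focal length in pixels is half the picture's height over the tangent of half this angle, whatever the lens; pixels are square), "cx", "cy" (the principal point, pixels), "rvec" (rotation vector, rad) and "tvec" (3), from world to camera coordinates, as OpenCV has them. Camera axes: x right, y down, z forward; pixel columns grow to the right and rows downward; lengths in mm; the calibration is good to about 2 mm. A picture is of the moment at which its call begins.
- manip.finish_job(): hands the job in, once; it reports no verdict.
The state is a dict: "time": time; "joint_pos": joint angles; "qd": joint speeds; "joint_efforts": joint torques, N m; "tool_pos": TCP position; "eef_rot": TCP orientation; "force": force on the tool from outside, world axes, zero at the start; "wrist_torque": the same for the moment, N m; "width": finger opening in mm.
Only numpy, scipy, OpenCV 4.12 (cv2) and the standard library are available. Lean on these libraries where they do the work, as an engineer would, in place of code of your own. Each camera call takes 0.05 s, during which the arm holds its last target.

### The job

Without lifting it off the metal plate, slide the grey carrier with its green can sideways until its base lies wholly inside the yellow frame in front of the small white marking head, grip bar still towards the robot, and let go of it. Keep the can lying in its cradle, do not bump the marking head, and leave the yellow tub, the gauge stand and the screwdriver where they are.

Things in the scene. Friction and masses are not known exactly. Their poses are not given: they have to be found in the camera images.
- plate: Fixed flat aluminium plate, 340 x 600 x 12 mm, lying on the table, long side along its y, yaw varies. Origin: centre of its underside (table height); its top is 12 mm above that. Three painted frames (yellow, blue, red; flat, no height to speak of) lie side by side on it, about 190 mm apart along its y, each shifted and turned a little (0.1 rad); which colour is where varies.
- yellow_station: The target: flat yellow painted rectangle outline on the plate, inside 230 mm along its x and 140 mm along its y, line 8 mm wide. Origin: centre of the frame at the plate's top surface. +x points away from the robot, to the fixed white marking head that belongs to it: a box 85 mm wide and 100 mm high, on the same body, whose lens front is 152 mm from the origin in +x; box from 165 to 265 mm.
- blue_station: Flat blue painted outline of the same size on the plate, where the carrier stands at the start (up to 15 mm off centre and 0.2 rad askew). Origin: centre of the frame at the plate's top surface.
- red_station: Flat red painted outline of the same size on the plate, empty and not used; the carrier may slide across it. Origin: centre of the frame at the plate's top surface.
- carrier: Loose grey metal carrier, 0.5 to 0.9 kg, that slides on the plate. Base 200 mm (x) x 110 mm (y) x 12 mm. Origin: centre of the base's underside, z up. On the base: at x = -78 mm (robot's side) an upright black grip bar, 30 mm along x, 24 mm wide along y, top 90 mm above the underside; and a V cradle centred at x = +28 mm that holds the can lying along x, with low end stops. Nothing else stands higher than 35 mm beside the bar; the can's near end is 27 mm from the bar's face.
- carrier_handle (a point): Point on the black grip bar's centre line, 65 mm above the carrier's underside and 25 mm below the bar's top, at x = -78 mm, y = 0 in the carrier's frame. Grasp here from above, closing along the carrier's y on the 24 mm width.
- can: Loose empty green drinks can with bare aluminium ends, 66 mm diameter, 116 mm long, 30 g, lying in the carrier's V cradle along x. Origin: its middle, which lies 28 mm in +x and 52 mm above the carrier's origin; the can's top is 85 mm above the carrier's underside. It may roll about its own axis.
- tub: Bystander: open yellow plastic tub, 92 mm across the rim, 85 mm high, standing on the table beyond the plate's +y end. Origin: centre of its underside.
- gauge: Bystander: gauge stand, round dark foot 64 mm across, steel post and brass finger, 100 mm high, on the table beyond the plate's +y end. Origin: centre of its underside.
- screwdriver: Bystander: screwdriver 180 mm long lying on the table beyond the plate's -y end. Origin: under its middle.
- base_front_left (a point): Corner of the carrier's base, at its underside: x, y = +100, +55 mm in the carrier's frame.
- base_front_right (a point): Corner of the carrier's base, at its underside: x, y = +100, -55 mm in the carrier's frame.
- base_back_left (a point): Corner of the carrier's base, at its underside: x, y = -100, +55 mm in the carrier's frame.
- base_back_right (a point): Corner of the carrier's base, at its underside: x, y = -100, -55 mm in the carrier's frame.
Not all that is in view belongs to the job. Of the things that look like the carrier, the smaller one is meant.

How it is judged (in metres and radians):
At the end, for the whole second after the job is handed in: The carrier rests flat on the plate, let go and still, with all four corners of its base inside the yellow frame (at most 2 mm over the line's inner edge), grip bar towards the robot, and the can still lies in its cradle (within 12 mm) (x of base_front_left in the frame of yellow_station between -0.117 and 0.117 m and y of base_front_left in the frame of yellow_station between -0.072 and 0.072 m and x of base_front_right in the frame of yellow_station between -0.117 and 0.117 m and y of base_front_right in the frame of yellow_station between -0.072 and 0.072 m and x of base_back_left in the frame of yellow_station between -0.117 and 0.117 m and y of base_back_left in the frame of yellow_station between -0.072 and 0.072 m and x of base_back_right in the frame of yellow_station between -0.117 and 0.117 m and y of base_back_right in the frame of yellow_station between -0.072 and 0.072 m and x of carrier_handle in the frame of yellow_station below 0 m and angle between carrier's own z axis and vertical below 0.03 rad and z of carrier in the frame of plate between 0.009 and 0.015 m and x of can in the frame of carrier between 0.016 and 0.04 m and y of can in the frame of carrier between -0.012 and 0.012 m and z of can in the frame of carrier between 0.042 and 0.062 m and linear speed of carrier below 0.01 m/s and linear speed of can below 0.02 m/s); the robot touches nothing.
It fails at once if the carrier is lifted more than 6 mm off the plate (z of carrier in the frame of plate above 0.018 m).
It fails at once if the carrier is tipped by more than 0.1 rad (angle between carrier's own z axis and vertical above 0.1 rad).
It fails at once if the can leaves its cradle (more than 25 mm up or sideways) (z of can in the frame of carrier above 0.077 m or y of can in the frame of carrier above 0.025 m or y of can in the frame of carrier below -0.025 m).
It fails at once if the marking head is bumped (more than 5 N) (contact force between anything else and yellow_station above 5 N).
It fails at once if the tub, the gauge stand or the screwdriver is moved by more than 20 mm (distance of any of tub, gauge, screwdriver from where it was at the start of the episode above 0.02 m).
It also fails if it takes over 40 s, if anything falls off the work surface, if the arm or the gripper's body presses on something with over 40 N, if the wrist force passes 120 N, or if a joint passes its speed limit or range.

## Working session

There is one attempt and no reset: what is moved stays moved. The work goes in short steps, Python scripts to look and compute and a tool call to move; the robot and the scene stay as the last step left them, time stands still between calls to the robot, and variables do not carry over. Pictures are saved under pics/ and viewed, and the job is handed in when it is done.

Besides the shell and the picture viewer there is one more tool, called after "Call:" as a command line: name --pt "numbers of a row" for each row, then --argument value for the rest. servo_tool: Moves the arm, as the interface text tells. Its arguments: {"type":"object","properties":{"increments":{"type":"array"}},"required":["increments"]}

```bash
ls; mkdir -p pics; python3 - <<'E'
from plant import observe, eyes, manip
import cv2,numpy as np
print(observe())
for n in ("top","side"):
    c=eyes.capture(n); np.savez(f"{n}0.npz",**c)
    cv2.imwrite(f"pics/{n}0.png",c["color"][:,:,::-1]); print(n,c["vfov"],c["cx"],c["cy"],c["rvec"],c["tvec"])
E
```

```text
pics
{'time': 0.0, 'joint_pos': array([-1.39010020e+00,  2.45791869e-01,  1.55895981e+00, -2.76287941e-05,
        1.33870368e+00, -1.74113083e-01]), 'qd': array([-0.00071329, -0.00067741,  0.00080337, -0.00136847,  0.00087723,
        0.00033318]), 'joint_efforts': array([-4.38564803e-05, -4.15835810e+01, -3.14602089e+01,  6.85320399e-02,
        3.32064391e-02, -1.48614267e-04]), 'tool_pos': array([ 225.70455155, -608.95022185,  212.38869056]), 'eef_rot': array([-9.31304705e-04,  9.84304041e-01,  1.76478575e-01, -1.65065238e-05]), 'force': array([-0.22227065, -0.18657321, -0.46715223]), 'wrist_torque': array([0.02643931, 0.02738253, 0.05956693]), 'width': 94.28635919117919}
top 47.32975149082428 316.73211600955875 240.74309503636607 [ 2.19694069 -2.17827152  0.10768097] [ -62.12089348  573.96880615 1453.26887793]
side 49.9495422737056 324.5219716442869 239.8979963286714 [ 1.05740078 -2.45419275  0.98050378] [373.05415631 379.23559827 880.86931374]
```

View pics/top0.png

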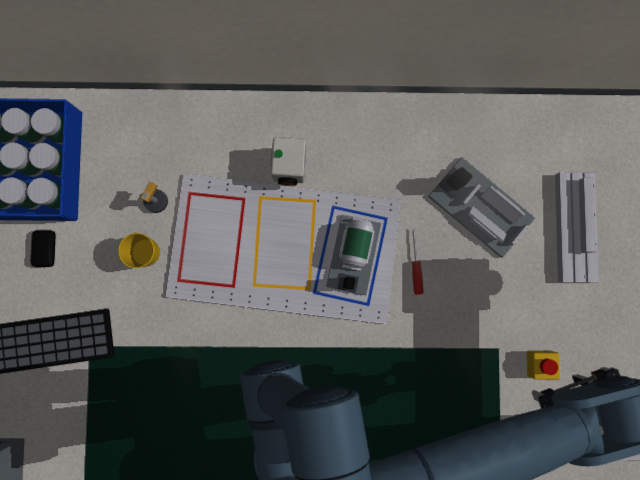

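View pics/side0.png

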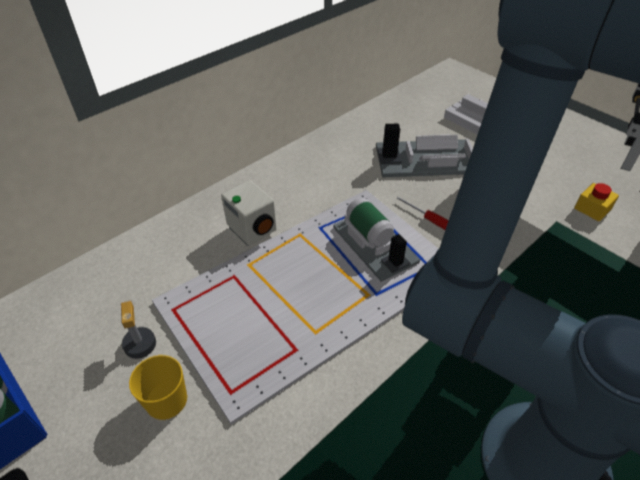

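The top view shows these carrier-like things: the grey carrier with the green can at about (352,255), inside the blue frame; a larger empty grey cradle with a black bar at (480,205); and a grey rail at (577,228). The one at (352,255) fits, since it is smaller, holds the can and stands in the blue frame. The yellow frame is at (285,242) and the head at (289,160). Next I measure and check a close crop.

```bash
cat > h.py <<'E'
import cv2,numpy as np
def K(c):
    f=240/np.tan(np.radians(c["vfov"])/2); return np.array([[f,0,c["cx"]],[0,f,c["cy"]],[0,0,1.]])
def cast(c,px,z):
    px=np.atleast_2d(np.asarray(px,float)); R=cv2.Rodrigues(np.asarray(c["rvec"],float))[0]; t=np.asarray(c["tvec"],float).ravel()
    d=np.c_[px,np.ones(len(px))]@np.linalg.inv(K(c)).T@R; o=-R.T@t
    return o+d*((z-o[2])/d[:,2])[:,None]
def proj(c,P): return cv2.projectPoints(np.atleast_2d(np.asarray(P,float)),np.asarray(c["rvec"],float),np.asarray(c["tvec"],float),K(c),None)[0][:,0]
def cloud(c):
    v,u=np.mgrid[:480,:640]; Z=c["range_z"].astype(float); k=K(c)
    P=np.stack([(u-k[0,2])/k[0,0]*Z,(v-k[1,2])/k[1,1]*Z,Z],-1); R=cv2.Rodrigues(np.asarray(c["rvec"],float))[0]
    W=(P-np.asarray(c["tvec"],float).ravel())@R; W[Z==0]=np.nan; return W
def frame(c,m,z=12):
    ct=max(cv2.findContours(m.astype(np.uint8),cv2.RETR_EXTERNAL,cv2.CHAIN_APPROX_NONE)[0],key=cv2.contourArea)[:,0]
    W=cast(c,ct,z)[:,:2]; r=cv2.minAreaRect(W.astype(np.float32)); b=cv2.boxPoints(r)
    e=[b[1]-b[0],b[2]-b[1]]; l=max(e,key=np.linalg.norm); l=l*np.sign(l[0]); return np.array(r[0]),sorted(r[1]),np.arctan2(l[1],l[0])
E
python3 - <<'E'
from h import *
for n in("top","side"):
    c=dict(np.load(n+"0.npz")); hsv=cv2.cvtColor(c["color"],cv2.COLOR_RGB2HSV); H,S,V=cv2.split(hsv); W=cloud(c)
    roi=np.zeros((480,640),bool); 
    if n=="top": roi[170:325,165:405]=1
    else: roi[180:420,165:440]=1
    lo=W[...,2]<25
    for nm,m in dict(y=(H>15)&(H<32)&(S>120),b=(H>100)&(H<125)&(S>120),r=((H<6)|(H>174))&(S>120)).items():
        print(n,nm,*frame(c,m&roi&lo&(V>60)))
    # depth heights
    if n=="top": x0,y0,x1,y1=320,200,395,310
    else: x0,y0,x1,y1=320,190,440,300
    crop=c["color"][y0:y1,x0:x1,::-1]; s=6 if n=="top" else 5
    cv2.imwrite(f"pics/crop_{n}.png",cv2.resize(crop,None,fx=s,fy=s)[:600,:800])
    r=np.zeros_like(roi); r[y0:y1,x0:x1]=1
    bar=r&(V<45)&(W[...,2]>85)&(S<120)
    P=W[bar]; print("bar top",bar.sum(),P.mean(0) if len(P) else 0, P[:,2].max(), np.argwhere(bar).mean(0)[::-1])
    base=r&(np.abs(W[...,2]-24)<4)
    allc=r&(W[...,2]>18)
    print("plate z",np.nanmedian(W[...,2][(V>120)&(S<40)&roi&lo]))
    k=cv2.connectedComponentsWithStats(allc.astype(np.uint8)); i=1+np.argmax(k[2][1:,4]); print(k[2][i])
    pts=W[k[1]==i][:,:2]; r_=cv2.minAreaRect(pts.astype(np.float32)); print("carrier rect",r_)
    g=r&(H>45)&(H<90)&(S>80)&(W[...,2]>60); print("can green",W[g].mean(0),W[g][:,2].max())
E
```

```text
top y [570.70471191  31.0295639 ] [156.7719268798828, 246.656005859375] -0.051569577
top b [ 537.52514648 -148.144104  ] [155.18914794921875, 244.85459899902344] -0.21025431
top r [577.25164795 228.86029053] [154.7467498779297, 244.88084411621094] -0.09731006
bar top 118 [ 468.29496935 -139.3271688   100.80169751] 108.12416378504417 [349.18644068 280.20338983]
plate z 11.072430697662924
[ 325  215   57   80 3007]
carrier rect ((539.2872924804688, -157.62799072265625), (119.47965240478516, 200.72682189941406), 78.2398910522461)
can green [ 565.05423353 -160.31193421   92.21950255] 105.40791528856548
side y [568.42230225  30.49327469] [156.2137451171875, 245.6316375732422] -0.053486254
side b [ 540.16430664 -126.05135345] [109.08967590332031, 243.36874389648438] -0.20516378
side r [575.8560791  228.57580566] [154.6156463623047, 243.7187042236328] -0.098062776
bar top 357 [343.85504949 -19.63949281 233.26626879] 364.9569235095816 [414.65826331 258.71148459]
plate z 10.092592665801615
[ 333  198   87   83 3545]
carrier rect ((536.4140625, -155.10693359375), (111.3389892578125, 203.70504760742188), 78.72503662109375)
can green [ 564.06353515 -147.66802597   88.0127687 ] 102.20324832819554
```

View pics/crop_top.png

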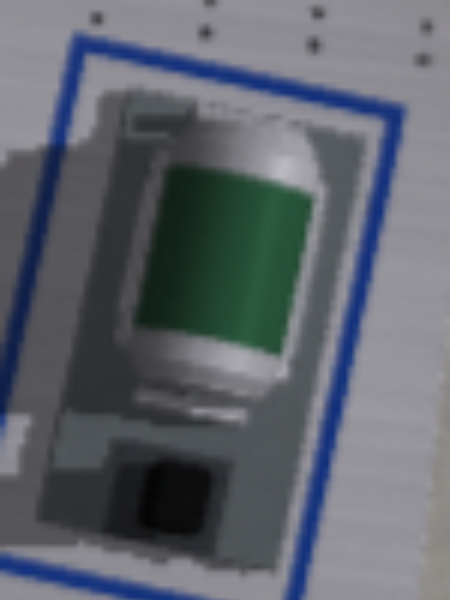

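View pics/crop_side.png

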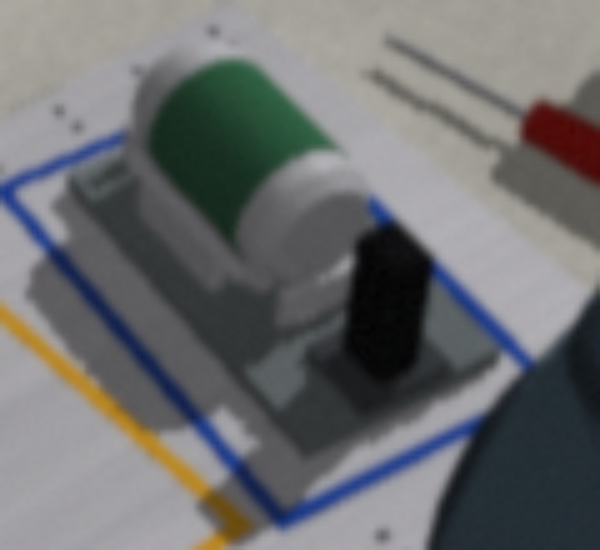

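The crops show the small carrier with the can. Its bar top is near top pixel (350,282), and the base corners sit at about (327,286), (366,295), (381,222) and (340,215).

```bash
python3 - <<'E'
from h import *
c=dict(np.load("top0.npz"));s=dict(np.load("side0.npz"))
q=np.array([[40,518],[278,572],[365,132],[122,90]])/6.+[320,200]-.4
W=cast(c,q,24)[:,:2];print(W,W.mean(0)); 
d=[np.linalg.norm(W[i]-W[(i+1)%4]) for i in range(4)];print(d)
for a,b in((0,3),(1,2)): v=W[b]-W[a];print("yaw",np.arctan2(v[1],v[0]))
v=W[0]-W[1];print("yaw",np.arctan2(-v[0],v[1]))
V=c["color"].max(2); 
for th in (25,32,40):
  m=np.zeros_like(V);m[272:292,338:360]=V[272:292,338:360]<th
  k=cv2.connectedComponentsWithStats(m);i=1+np.argmax(k[2][1:,4]);x,y,w,h,a=k[2][i]
  print(th,k[2][i],k[3][i],cast(c,[k[3][i]],102), frame(c,k[1]==i,102))
# side bar top corners
q=np.array([[360,238],[385,222],[432,262],[410,282]])/5.+[320,190]-.4
P=cast(s,q,102);print(P,P.mean(0))
E
```

```text
[[ 453.19752588  -83.72828978]
 [ 429.99397311 -190.2241473 ]
 [ 628.12856145 -229.49174397]
 [ 646.13564531 -119.54232229]] [ 539.36392644 -155.74662584]
[np.float64(108.99436925393114), np.float64(201.98826511698041), np.float64(111.41422888558), np.float64(196.23394929421457)]
yaw -0.183535485183834
yaw -0.19565118425777753
yaw -0.2145293884306137
25 [342 277  13  12 124] [348.37096774 282.7016129 ] [[ 461.8550476  -137.18351758  102.        ]] (array([ 461.74505615, -136.86630249]), [27.99751091003418, 29.347082138061523], np.float32(-0.18887104))
32 [338 277  17  13 180] [346.43333333 282.97222222] [[ 461.13042204 -132.25719372  102.        ]] (array([ 461.06784058, -131.17541504]), [30.404266357421875, 40.80223846435547], np.float32(-1.5630611))
40 [338 276  18  14 204] [346.22058824 282.69607843] [[ 461.82571157 -131.71369349  102.        ]] (array([ 462.34487915, -132.43180847]), [32.938812255859375, 43.33457565307617], np.float32(-1.5630639))
[[ 473.04221625 -131.9031333   102.        ]
 [ 472.00072401 -146.9595826   102.        ]
 [ 442.56279482 -143.5171536   102.        ]
 [ 441.37348967 -127.86412292  102.        ]] [ 457.24480619 -137.56099811  102.        ]
```

```bash
cat > go.py <<'E'
import sys
from plant import observe
import numpy as np
from scipy.spatial.transform import Rotation as R
def to(x,y,z,yaw):
    o=observe(); r=R.from_quat(np.roll(o["eef_rot"],-1))
    T=R.from_matrix(np.array([[np.cos(yaw),np.sin(yaw),0],[np.sin(yaw),-np.cos(yaw),0],[0,0,-1]]))
    print("t",o["time"],"pos",o["tool_pos"].round(1),"F",o["force"].round(1),"w",round(o["width"],1),"j",o["joint_pos"].round(2))
    print("shift cm",(r.inv().apply(np.array([x,y,z])-o["tool_pos"])/10).round(2),"turn deg",np.degrees((r.inv()*T).as_rotvec()).round(2))
to(*map(float,sys.argv[1:]))
E
python3 go.py 461 -138.5 200 -0.2
```

```text
t 0.1 pos [ 225.7 -609.   212.5] F [-0.1  0.2 -0.3] w 93.7 j [-1.39  0.25  1.56  0.    1.34 -0.17]
shift cm [ 38.41 -35.94   1.32] turn deg [-1.000e-01  1.000e-02  3.178e+01]
```

Call:
servo_tool --pt "3 -2.8 0 0 0 6.4 0" --pt "6 -5.6 0 0 0 12.8 0" --pt "9 -8.4 0 0 0 19.2 0" --pt "12 -11.2 0 0 0 25.6 0" --pt "15 -14 0 0 0 31.8 0"

```text
time: 0.52
tool_pos: [318.0, -423.5, 212.2]
eef_rot: [-0.001, 0.995, -0.103, -0.0]
force: [0.5, 0.5, -0.5]
width: 93.7
```

```bash
python3 go.py 461 -138.5 180 -0.2
```

```text
t 0.5167 pos [ 318.  -423.5  212.2] F [ 0.5  0.5 -0.5] w 93.7 j [-1.14 -0.04  1.86  0.    1.32  0.64]
shift cm [  8.16 -30.82   3.28] turn deg [-0.14  0.06 -0.36]
```

Call:
servo_tool --pt "1 -4 0 0 0 0 0" --pt "2.1 -8 0 0 0 0 0" --pt "3.2 -12 0 0 0 0 0" --pt "4.2 -16 0 0 0 0 0" --pt "5.3 -20 0 0 0 -0.4 0"

```text
time: 0.93
tool_pos: [410.8, -237.0, 212.3]
eef_rot: [-0.001, 0.995, -0.1, -0.001]
force: [1.2, -0.9, -0.5]
width: 93.8
```

Call:
servo_tool --pt "1 -3.7 0 0 0 0 0" --pt "1.9 -7.3 0 0 0 0 0" --pt "2.9 -10.8 0.5 0 0 0 0" --pt "2.9 -10.8 1.2 0 0 0 0" --pt "2.9 -10.8 1.2 0 0 0 0"

```text
time: 1.35
tool_pos: [460.1, -134.9, 198.9]
eef_rot: [-0.002, 0.995, -0.098, -0.002]
force: [-0.5, -0.4, 0.4]
width: 94.1
```

```bash
python3 go.py 461 -138.5 66 -0.2; python3 - <<'E'
from plant import eyes
import cv2
for n in("top","side"):
    c=eyes.capture(n)
    a=c["color"][180:330,280:430] if n=="top" else c["color"][150:320,270:470]
    cv2.imwrite(f"pics/{n}1.png",cv2.resize(a,None,fx=3.5,fy=3.5)[:,:,::-1])
E
```

```text
t 1.35 pos [ 460.1 -134.9  198.9] F [-0.5 -0.4  0.4] w 94.1 j [-0.52 -0.15  1.99  0.    1.3   1.24]
shift cm [ 0.21  0.38 13.28] turn deg [-0.19  0.25  0.23]
```

View pics/side1.png

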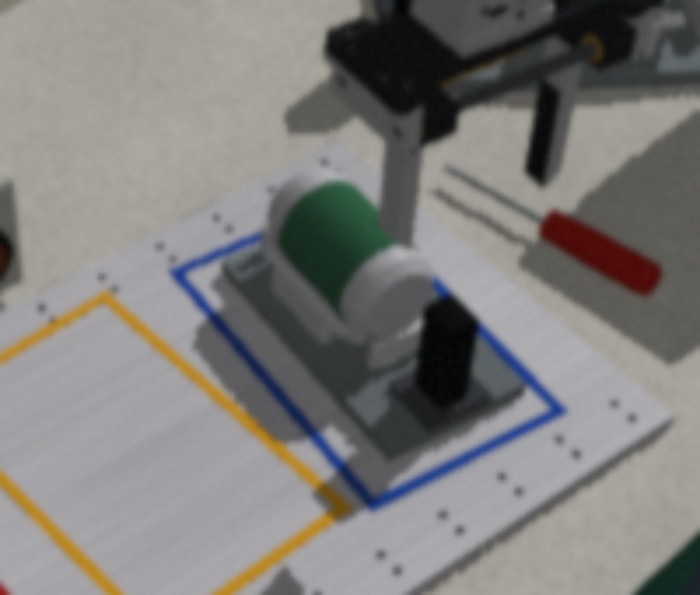

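View pics/top1.png

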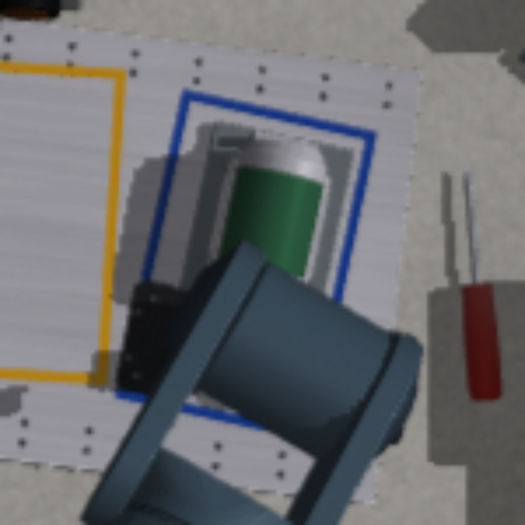

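The gripper is straddling the bar line in the air, with the jaws opening across the carrier. Next I descend, with small corrections on the way.

Call:
servo_tool --pt "0.1 0.2 2.5 -0.1 0.2 0.2 0" --pt "0.2 0.4 5 -0.2 0.2 0.2 0" --pt "0.2 0.4 7 -0.2 0.2 0.2 0" --pt "0.2 0.4 8 -0.2 0.2 0.2 0" --pt "0.2 0.4 8 -0.2 0.2 0.2 0"

```text
time: 1.87
tool_pos: [459.3, -141.5, 117.8]
eef_rot: [-0.0, 0.995, -0.103, -0.002]
force: [0.3, 0.4, -0.4]
width: 93.8
```

```bash
python3 go.py 461 -138.5 66 -0.2; python3 - <<'E'
from plant import eyes
import cv2
for n in("side",):
    c=eyes.capture(n)
    a=c["color"][150:320,270:470]
    cv2.imwrite(f"pics/{n}2.png",cv2.resize(a,None,fx=3.5,fy=3.5)[:,:,::-1])
E
```

```text
t 1.8667 pos [ 459.3 -141.5  117.8] F [ 0.3  0.4 -0.4] w 93.8 j [-0.53 -0.04  2.05 -0.    1.13  1.24]
shift cm [ 0.12 -0.33  5.18] turn deg [-0.04  0.2  -0.33]
```

View pics/side2.png

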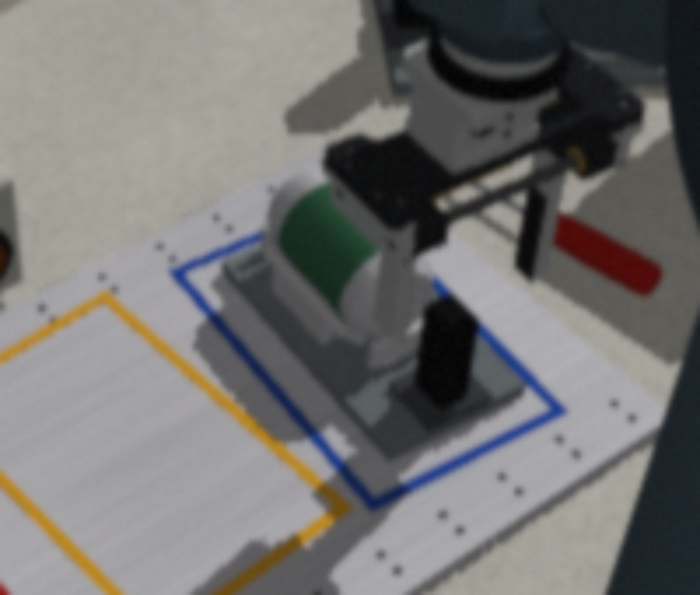

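```bash
python3 - <<'E'
from h import *
from plant import observe
s=dict(np.load("side0.npz"));p=observe()["tool_pos"]
y=np.array([np.sin(.2),np.cos(.2),0])
for nm,P in dict(tipL=p+y*47-[0,0,8],tipR=p-y*47-[0,0,8],bartop=[461,-138.5,102]).items(): print(nm,(proj(s,[P])-[270,150])*3.5)
E
```

```text
tipL [[391.12225419 326.76757002]]
tipR [[514.02779557 268.12417505]]
bartop [[447.5723805  310.17057917]]
```

The projected fingertips and bar top match the picture: the bar top is predicted at (447,310) and seen at about (447,312).

Call:
servo_tool --pt "0.1 -0.3 2 0 0.2 -0.3 0" --pt "0.1 -0.3 4 0 0.2 -0.3 0" --pt "0.1 -0.3 5 0 0.2 -0.3 0" --pt "0.1 -0.3 5.2 0 0.2 -0.3 0" --pt "0.1 -0.3 5.2 0 0.2 -0.3 0"

```text
time: 2.33
tool_pos: [462.3, -139.6, 68.1]
eef_rot: [0.0, 0.995, -0.1, 0.002]
force: [-0.8, 0.2, 1.1]
width: 93.9
```

```bash
python3 go.py 461 -138.5 66 -0.2
```

```text
t 2.3333 pos [ 462.3 -139.6   68.1] F [-0.8  0.2  1.1] w 93.9 j [-0.53  0.04  2.08  0.    1.02  1.24]
shift cm [-0.15 -0.08  0.21] turn deg [ 0.03 -0.18 -0.02]
```

Call:
servo_tool --pt "-0.1 -0.1 0.2 0 -0.1 0 0.3" --pt "-0.1 -0.1 0.2 0 -0.1 0 0.5" --pt "-0.1 -0.1 0.2 0 -0.1 0 0.65" --pt "-0.1 -0.1 0.2 0 -0.1 0 0.9" --pt "-0.1 -0.1 0.2 0 -0.1 0 1"

```text
time: 2.75
tool_pos: [461.8, -138.6, 66.6]
eef_rot: [0.001, 0.995, -0.1, 0.001]
force: [-0.4, 0.1, -0.4]
width: 64.3
```

Call:
servo_tool --pt "0 0 0 0 0 0 1" --pt "0 0 0 0 0 0 1" --pt "0 0 0 0 0 0 1" --pt "0 0 0 0 0 0 1" --pt "0 0 0 0 0 0 1"

```text
time: 3.17
tool_pos: [461.8, -138.5, 66.6]
eef_rot: [0.0, 0.995, -0.1, 0.001]
force: [0.2, 0.5, -0.0]
width: 30.9
```

```bash
python3 go.py 491.7 34.9 66 -0.0525
```

```text
t 3.1667 pos [ 461.8 -138.5   66.6] F [ 0.2  0.5 -0. ] w 30.9 j [-0.53  0.04  2.08 -0.    1.02  1.24]
shift cm [ -0.52 -17.59   0.04] turn deg [ 0.05 -0.11 -8.47]
```

Call:
servo_tool --pt "0 0 0 0 0 0 1" --pt "0 0 0 0 0 0 1" --pt "0 0 0 0 0 0 1" --pt "0 0 0 0 0 0 1"

```text
time: 3.5
tool_pos: [461.7, -138.6, 66.5]
eef_rot: [0.0, 0.995, -0.1, 0.001]
force: [-0.5, -1.3, -0.2]
width: 23.7
```

```bash
python3 go.py 491.7 34.9 66 -0.0525;python3 - <<'E'
from plant import eyes
import cv2
for n in("side",):
    c=eyes.capture(n)
    a=c["color"][150:320,270:470]
    cv2.imwrite(f"pics/{n}3.png",cv2.resize(a,None,fx=3.5,fy=3.5)[:,:,::-1])
E
```

```text
t 3.5 pos [ 461.7 -138.6   66.5] F [-0.5 -1.3 -0.2] w 23.7 j [-0.53  0.04  2.08 -0.    1.02  1.24]
shift cm [ -0.53 -17.6    0.04] turn deg [ 0.05 -0.11 -8.5 ]
```

View pics/side3.png

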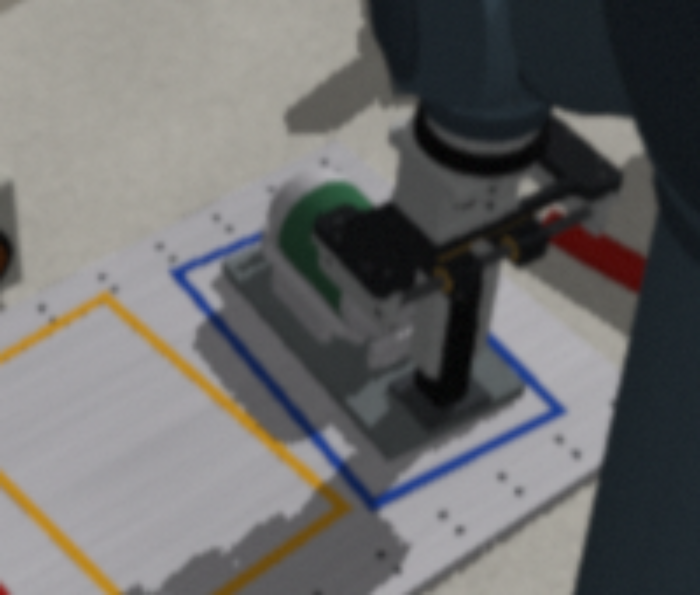

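The width is 23.7 mm, so the bar is held. Now I slide the carrier gently.

Call:
servo_tool --pt "0 -0.3 0 0 0 0 1" --pt "0 -0.8 0 0 0 -0.4 1" --pt "0 -1.5 0 0 0 -0.9 1" --pt "-0.1 -2.3 0 0 0 -1.4 1" --pt "-0.1 -3.1 0 0 0 -1.9 1"

```text
time: 3.97
tool_pos: [467.1, -107.6, 66.6]
eef_rot: [0.001, 0.997, -0.083, 0.001]
force: [0.3, -2.9, -0.5]
width: 23.9
```

```bash
python3 go.py 491.7 34.9 66.5 -0.0525
```

```text
t 3.9667 pos [ 467.1 -107.6   66.6] F [ 0.3 -2.9 -0.5] w 23.9 j [-0.46  0.04  2.09 -0.    1.02  1.27]
shift cm [ 6.000e-02 -1.447e+01 -1.000e-02] turn deg [ 0.09 -0.13 -6.56]
```

Call:
servo_tool --pt "0 -0.7 0 0 0 -0.4 1" --pt "0 -1.6 0 0 0 -0.8 1" --pt "0 -2.5 0 0 0 -1.2 1" --pt "0 -3.4 0 0 0 -1.6 1" --pt "0 -4.3 0 0 0 -2 1"

```text
time: 4.38
tool_pos: [474.4, -64.4, 66.6]
eef_rot: [0.001, 0.998, -0.066, 0.001]
force: [-0.1, -4.7, -1.2]
width: 23.8
```

```bash
python3 go.py 491.7 34.9 66.5 -0.0525
```

```text
t 4.3833 pos [474.4 -64.4  66.6] F [-0.1 -4.7 -1.2] w 23.8 j [-0.37  0.04  2.09 -0.    1.02  1.33]
shift cm [  0.42 -10.07  -0.  ] turn deg [ 0.11 -0.13 -4.51]
```

Call:
servo_tool --pt "0 -0.8 0 0 0 -0.4 1" --pt "0.1 -1.8 0 0 0 -0.8 1" --pt "0.1 -2.8 0 0 0 -1.2 1" --pt "0.2 -3.8 0 0 0 -1.7 1" --pt "0.2 -4.8 0 0 0 -2.2 1"

```text
time: 4.8
tool_pos: [482.8, -16.2, 66.6]
eef_rot: [0.001, 0.999, -0.046, 0.001]
force: [0.7, -6.2, -0.7]
width: 23.8
```

```bash
python3 go.py 491.7 34.9 66.5 -0.0525
```

```text
t 4.8 pos [482.8 -16.2  66.6] F [ 0.7 -6.2 -0.7] w 23.8 j [-0.27  0.05  2.08 -0.    1.02  1.4 ]
shift cm [ 0.42 -5.17  0.  ] turn deg [ 0.13 -0.13 -2.26]
```

Call:
servo_tool --pt "0.1 -1 0 0 0 -0.5 1" --pt "0.2 -2 0 0 0 -1 1" --pt "0.3 -3 0 0 0 -1.4 1" --pt "0.4 -3.9 0 0 0 -1.8 1" --pt "0.4 -4.6 0 0 0 -2.2 1"

```text
time: 5.22
tool_pos: [491.1, 30.3, 66.6]
eef_rot: [0.001, 1.0, -0.026, 0.001]
force: [-0.9, -6.3, 2.3]
width: 23.6
```

Call:
servo_tool --pt "0 -0.3 0 0 0 0 1" --pt "0 -0.5 0 0 0 0 1" --pt "0 -0.5 0 0 0 0 1" --pt "0 -0.5 0 0 0 0 1"

```text
time: 5.55
tool_pos: [491.3, 36.0, 66.5]
eef_rot: [0.001, 1.0, -0.026, 0.001]
force: [0.4, -1.8, 0.9]
width: 23.8
```

```bash
python3 go.py 491.7 34.9 66.5 -0.0525;python3 - <<'E'
from plant import eyes
import cv2,numpy as np
for n in("side","top"):
    c=eyes.capture(n);np.savez(n+"4.npz",**c)
    a=c["color"][200:350,210:400] if n=="side" else c["color"][140:310,210:400]
    cv2.imwrite(f"pics/{n}4.png",cv2.resize(a,None,fx=3.5,fy=3.5)[:,:,::-1])
E
```

```text
t 5.55 pos [491.3  36.   66.5] F [ 0.4 -1.8  0.9] w 23.8 j [-0.16  0.07  2.05 -0.    1.02  1.47]
shift cm [0.05 0.11 0.  ] turn deg [ 0.06 -0.11  0.01]
```

View pics/side4.png

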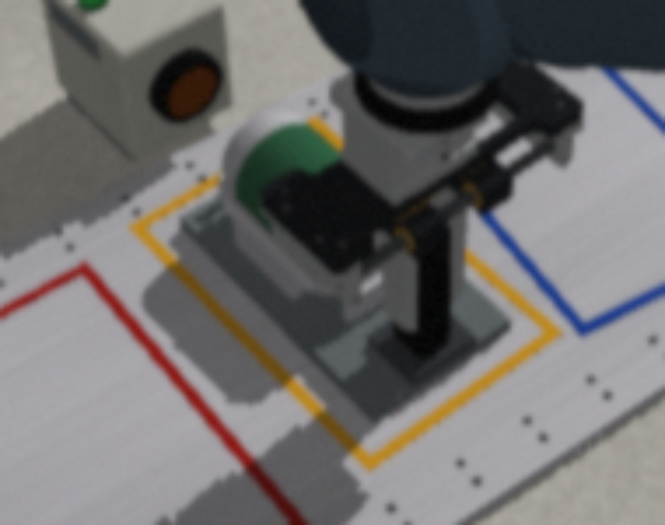

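View pics/top4.png

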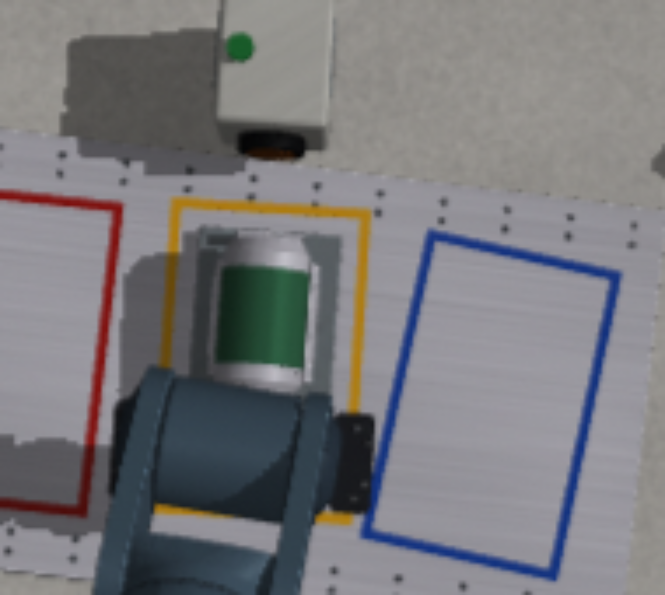

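The base appears to be within the yellow frame with a margin all round, and the can is in its cradle. I release, lift straight up, and then measure.

Call:
servo_tool --pt "0 0 0 0 0 0 0.6" --pt "0 0 0 0 0 0 0.5" --pt "0 0 0 0 0 0 0.3" --pt "0 0 0 0 0 0 0.1" --pt "0 0 0 0 0 0 0"

```text
time: 6.07
tool_pos: [491.2, 35.9, 66.5]
eef_rot: [0.0, 1.0, -0.026, 0.001]
force: [-0.2, 0.5, -0.5]
width: 54.1
```

Call:
servo_tool --pt "0 0 0 0 0 0 0" --pt "0 0 0 0 0 0 0" --pt "0 0 0 0 0 0 0" --pt "0 0 -0.5 0 0 0 0" --pt "0 0 -1 0 0 0 0"

```text
time: 6.48
tool_pos: [490.9, 36.0, 76.6]
eef_rot: [0.0, 1.0, -0.026, 0.0]
force: [-0.3, 1.0, -0.3]
width: 87.0
```

Call:
servo_tool --pt "0 0 -2 0 0 0 0" --pt "0 0 -5 0 0 0 0" --pt "0 0 -8 0 0 0 0" --pt "0 0 -11 0 0 0 0" --pt "0 0 -13 0 0 0 0"

```text
time: 6.9
tool_pos: [491.9, 35.9, 210.6]
eef_rot: [0.001, 1.0, -0.026, 0.003]
force: [0.5, -0.5, 0.0]
width: 94.0
```

Now I move back towards the robot (tool −x) to clear the view.

Call:
servo_tool --pt "-2 0 -1 0 0 0 0" --pt "-4 0 -2 0 0 0 0" --pt "-6 0 -3 0 0 0 0" --pt "-8 0 -4 0 0 0 0" --pt "-9 0 -4 0 0 0 0"

```text
time: 7.32
tool_pos: [401.4, 40.8, 252.7]
eef_rot: [0.001, 1.0, -0.026, 0.005]
force: [0.9, -0.4, 0.8]
width: 93.9
```

```bash
python3 - <<'E'
from plant import eyes,observe
from h import *
print(observe()["tool_pos"],observe()["time"])
for n in("side","top"):
    c=eyes.capture(n);np.savez(n+"5.npz",**c)
    a=c["color"][200:350,210:400] if n=="side" else c["color"][140:310,210:400]
    cv2.imwrite(f"pics/{n}5.png",cv2.resize(a,None,fx=3.5,fy=3.5)[:,:,::-1])
E
```

```text
[401.39271484  40.77404328 252.74627954] 7.3167
```

View pics/side5.png

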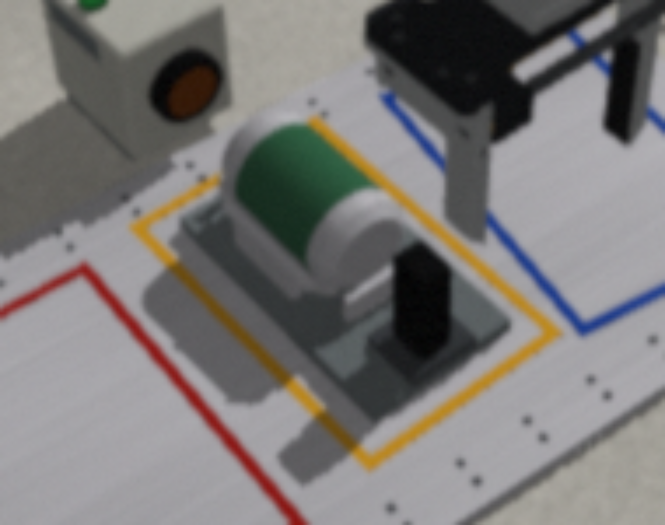

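View pics/top5.png

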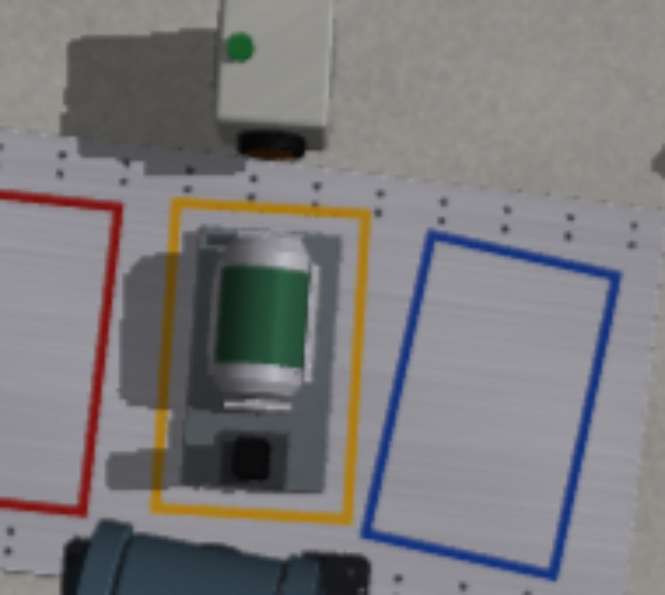

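Both views show the carrier inside the yellow frame, with the bar towards the robot and the can in its cradle. In the top crop the base corners are about (198,226), (341,236), (323,493) and (182,485). I'll check these as numbers.

```bash
python3 - <<'E'
from h import *
c=dict(np.load("top5.npz"));s=dict(np.load("side5.npz"))
ce=np.array([569.6,30.8]);a=-.0525
def loc(W): d=W[:,:2]-ce; return np.c_[d@[np.cos(a),np.sin(a)],d@[-np.sin(a),np.cos(a)]].round(1)
q=np.array([[198,226],[341,236],[323,493],[182,485]])/3.5+[210,140]-.4
L=loc(cast(c,q,24));print("top",L.tolist(),L.mean(0))
q=np.array([[180,220],[510,325],[376,413]])/3.5+[210,200]-.4
print("side FL,BR,BL",loc(cast(s,q,24)).tolist())
# bystanders: image change between start and now
for n,rs in dict(top=[(110,170,170,270),(400,220,435,300)]).items():
    b=dict(np.load(n+"0.npz"))
    for x0,y0,x1,y1 in rs: print(np.abs(b["color"][y0:y1,x0:x1].astype(int)-c["color"][y0:y1,x0:x1]).mean())
W=cloud(c);h=cv2.cvtColor(c["color"],cv2.COLOR_RGB2HSV);g=np.zeros((480,640),bool);g[205:260,265:305]=1
g&=(h[...,0]>45)&(h[...,0]<90)&(h[...,1]>80);print("can green",loc(np.atleast_2d(np.nanmean(W[g],0))),np.nanpercentile(W[g][:,2],90))
E
```

```text
top [[100.2, 55.0], [99.4, -55.9], [-99.6, -54.4], [-100.0, 53.7]] [ 7.10542736e-15 -4.00000000e-01]
side FL,BR,BL [[95.1, 53.6], [-104.9, -50.4], [-101.8, 53.5]]
1.1081666666666667
1.460952380952381
can green [[26.4 -3.2]] 99.62532148570578
```

The four corners lie within about 105 mm in x and 56 mm in y, against limits of 117 and 72. The image patches around the bystanders show only noise. I'm handing the job in.

```bash
python3 -c "
from plant import manip
print(manip.finish_job())"
```

```text
the job is handed in; nothing more can be done
None
```

I gripped the small grey carrier by its black bar (width 23.7 mm) and slid it along the plate into the yellow frame. TCP height held within about 0.1 mm and forces stayed under 7 N. I then let go, backed the arm clear and handed the job in at about 7.4 s.

**Position:** In the last top view, the base corners in the yellow frame were at x about ±100 mm and y about ±55 mm, so nearly centred. The limits are ±117 and ±72 mm. The side view differed by up to about 5 mm and was still well inside.

**Rest of the scene:** The bar points towards the robot and the can lies in its cradle. I saw no contact with the marking head. Patches of the top image around the tub, gauge and screwdriver were unchanged apart from noise.

**Not measured directly:** I did not check the carrier's tilt or its height on the plate. I judged those from the pictures and the steady tool height.

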